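# Set the tube mixer to fast and start it

## Robot

A 6-joint arm with a two-finger parallel gripper is mounted at the origin on the work surface. World frame = base frame: x ahead of the robot, y to its left, z up, the work surface at z = 0. Lengths are in m, angles in rad, forces in N, time in s.
With the tool pointing down it reaches from about 0.35 to 0.975 m from the base axis. Payload 4.9 kg.
Tool frame: the origin (TCP) lies on the mounting face of the last link; the fingertips stand 173 mm ahead of it and the grasp point (between the pads) lies ctrl.pinch_z ahead of it (ctrl.pinch_z is the distance from the TCP to the grasp point, in m); z points along the fingers, y is the line along which they close (so a half turn about z gives the same grasp; the last joint's range is limited). The gripper opens to 85 mm and grips with 20 to 120 N. Pads are 22 mm wide; open, the fingers measure 114 mm over their backs; the gripper's body (76 mm by 85 mm) begins 54 mm behind the grasp point. The pads swing forward as they close: fully open they stand 13 mm farther back than shut.
Start: joints at [1.078, 0.053, 1.613, -0, 1.476, -0.119], TCP at [0.228, 0.582, 0.405] pointing down, gripper open.
Joint ranges: [-3.01, 3.01], [-1.01, 2.22], [0.06, 2.58], [-1.02, 4.17], [0.09, 2.62], [-3.14, 3.14]. Speed limits (rad/s): [2.57, 2.57, 3.14, 3.14, 3.14, 3.14].

## Interface

Orientations are given as a rotation vector (axis times angle).
In Python, from station import telemetry, eyes, ctrl gives the robot as it stands.
- The arm moves only by the tool apply_moves, never from a script. Its argument "plan" is a list of rows, each a list of 5 numbers: the finger opening in m, from 0 to 0.0854, then the shift along the tool's x, y, z in m, then the turn about the tool's z in rad. In form: [[jaw, x, y, z, roll], ...]. A call has 1 to 12 rows; each row is the pose to reach, as a shift and turn from the pose commanded when the call began, along the tool's axes at that moment; what a row does not reach only later rows make up. A row lasts 1/12 s, in which the tool goes at most 41.7 mm and 7.16 degrees, less where a joint would pass 70% of its speed; a pose out of reach is approached as far as the arm can. A call with a gripper value outside its range is refused whole. The fingers move at their own pace and stop on an object; "newtons" is the grip in N (left out, the last holds). Time passes only in rows, so rows that repeat a pose let the fingers close. It gives the time, the measured TCP pose, the force, the opening and the grip force at its end, in the units of the state.
- telemetry.get_obs(): the state, without advancing time (a new reading comes with each control period).
- eyes.get_image(name): name is "side" or "top" or "wrist"; returns a dict with "img" (400x640x3 uint8, blue, green, red), "range_z" (400x640 float32, m along the optical axis (not along the pixel's ray), 0 where there is no reading), "K" (3x3 intrinsics, pixels), "pose" (4x4, takes a point from camera to world coordinates); the wrist camera has in their place "hand_eye" (4x4, takes a point from camera to tool coordinates, whose origin is the TCP and whose axes are the flange's). Camera axes: x right, y down, z forward; pixel columns grow to the right and rows downward; lengths in m; the calibration is good to about 2 mm. A picture is of the moment at which its call begins: read the wrist's pose just before it.
- ctrl.finish_job(): hands the job in; it is judged then, once.
Trained networks look in a picture, given as the dict that the camera call returned (one of the last four; its "shot" number tells which), for a name from the list of things; names that differ only in an ending like _2 or _b are one class to them, and where a whole thing is asked for, a point or a joint stands for the part that bears it (a point fixed in the world has none). Each returns a list of dicts, best first, with "confidence" (0 to 1); they miss things now and then, are a little off and sometimes report something else, mostly with a low value. They report only what shows in the picture. A call takes as long as a camera call.
- eyes.search_frame(thing, picture): "box" ([left, top, right, bottom] in pixels, round what is visible of it).
- eyes.outline_of(thing, picture): "region" (400x640 bool, what is visible of it) and "box" ([left, top, right, bottom] in pixels, round what is visible of it).
- eyes.tip_of(thing, picture): "point" ([column, row] in pixels: a listed point, or the origin of a listed thing).
The state is a dict: "t": time; "q": joint angles; "dq": joint speeds; "effort": joint torques, N m; "tool_pos": TCP position; "tool_rot": TCP orientation; "contact_force": force on the tool from outside, world axes, zero at the start; "wrist_torque": the same for the moment, N m; "opening": finger opening in m; "grip_force": force on a finger pad.
Only numpy, scipy, OpenCV 4.12 (cv2) and the standard library are available. Lean on these libraries where they do the work, as an engineer would, in place of code of your own. Each camera call takes 0.05 s, during which the arm holds its last target. There are 200 camera calls.

## Task

Start the blood-tube mixer at full speed: with a fingertip, push the orange speed lever along its slot, past the click at slow, all the way to the fast stop at the far end, then press the green start button right down and let it come up again. Only push, do not pinch the lever, and do not press start before the lever is at fast. Leave the tubes, bottles and other loose things where they are.

Things in the scene. Friction and masses are not known exactly. Their poses are not given: they have to be found in the camera images.
- mixer: White tube roller mixer, fixed. Origin on the bench below the centre of its control deck; x along the lever's slot in the pushing direction (roughly away from the robot), y left towards the rollers, z up. Deck: flat top 200 (x) by 160 mm (y), 85 mm above the bench; the roller bed runs on from y = 80 to 345 mm, no higher than 85 mm
- lever (a joint): Orange speed lever along its slot, m: 0 = stop (nearest the robot, one red dot, the start), 0.025 = first detent, slow (two amber dots), 0.050 = second, last stop, fast (three green dots). A spring holds it at each place: about 7 N along the slot to leave one; humps at 0.0125 and 0.0375, past a hump it is drawn to the next place. It stays where left; 0.050 is a hard stop
- lever_top (a point): Centre of the top of the lever's orange grip, 131 mm above the bench, 46 above the deck. The grip is 20 mm along the slot (mixer x), 30 mm across (y), its faces 12 to 40 mm above the deck; pressing its near and far halves together counts as pinching. At joint 0 this point is at x = -25, y = -38 mm in the mixer's frame; it travels 50 mm along mixer +x. The deck is clear for 60 mm on its near side
- start (a joint): Travel of the green start button, in m: 0 = up, 0.006 = fully down. It springs back; a push of 5 N takes it fully down
- start_top (a point): Centre of the top of the round green start button (28 mm across, in a 44 mm grey collar 12 mm high); it presses straight down and its top is 22 mm above the deck when up, at x = -20, y = +42 mm in the mixer's frame, left of the lever's slot
- tube0: Violet-capped blood tube lying across the rollers (16 mm thick, 100 mm long, origin at its middle, its centre line 71 mm above the bench). Loose; to be left alone
- tube1: Red-capped blood tube lying on the rollers (16 mm thick, 100 mm long, origin at its middle, its centre line 71 mm above the bench). Loose; to be left alone
- tube2: Blue-capped blood tube lying on the rollers (16 mm thick, 100 mm long, origin at its middle, its centre line 71 mm above the bench). Loose; to be left alone
- vial: Small amber vial, yellow cap, 28 mm wide, 42 mm tall, standing on the far left corner of the mixer's deck; origin under its centre. Loose; to be left alone
- reagent: White reagent bottle, blue cap, 60 mm wide, 130 mm tall, standing to the right of the mixer; origin under its centre. Loose; to be left alone
- jar: Clear specimen jar, red cap, 56 mm wide, 75 mm tall, standing to the right of the mixer; origin under its centre. Loose; to be left alone
- rack: Blue tube rack with capped tubes, 60 x 170 mm, 106 mm tall, standing behind the mixer; origin under its centre. Loose; to be left alone
- slidebox: Green slide box, 85 x 95 x 30 mm, lying to the left of the mixer; origin under its centre. Loose; to be left alone

How it is judged:
On the way, in this order (a step that is already met when the one before it is completed fails the run):
1. the lever is at the second stop, fast (value of joint lever above 0.046 m), for 0.2 s.
2. the start button is pressed down with the lever at fast (value of joint start above 0.0045 m and value of joint lever above 0.046 m), for 0.1 s.
At the end, for the whole second after the job is handed in: The lever rests within 4 mm of the second stop (joint over 0.046), the start button, pressed at least 4.5 mm after the lever got there, is up again (under 1.5 mm), and every loose thing is within 20 mm of where it started (value of joint lever above 0.046 m and value of joint start below 0.0015 m and velocity of joint lever between -0.01 and 0.01 m/s and not (distance of any of tube0, tube1, tube2, vial, reagent, jar, rack, slidebox from where it was at the start of the episode above 0.02 m)); the robot touches nothing.
It fails at once if start pressed before the lever is at fast (value of joint start above 0.003 m and value of joint lever below 0.044 m).
It fails at once if the lever is pinched: fingers press both halves of its grip with over 4 N (contact force between the fingers and lever_c0 above 4 N and contact force between the fingers and lever_c1 above 4 N).
It fails at once if a loose thing is lifted, carried or pushed over 20 mm away (distance of any of tube0, tube1, tube2, vial, reagent, jar, rack, slidebox from where it was at the start of the episode above 0.02 m).
It also fails if it takes over 38 s, if anything falls off the work surface, if the arm or the gripper's body presses on something with over 40 N, if the wrist force passes 120 N, or if a joint passes its speed limit or range.

## Working session

There is one attempt and no reset: what is moved stays moved. The work goes in short steps, Python scripts to look and compute and a tool call to move; the robot and the scene stay as the last step left them, time stands still between calls to the robot, and variables do not carry over. Pictures are saved under pics/ and viewed, at most 10 in all, crops included, and the job is handed in when it is done.

Besides the shell and the picture viewer there is one more tool, called after ">>>" as a command line: name --pt "numbers of a row" for each row, then --argument value for the rest. apply_moves: Moves the arm, as the interface text tells. Its arguments: {"type":"object","properties":{"plan":{"type":"array","items":{"type":"array","items":{"type":"number"}}},"newtons":{"type":"number"}},"required":["plan"]}

```bash
mkdir -p pics
cat > h.py <<'E'
import numpy as np, cv2
from station import telemetry, eyes, ctrl
from scipy.spatial.transform import Rotation as R
def world(p,px,r=3,z=None):
    u,v=int(round(px[0])),int(round(px[1]))
    d=p["range_z"][max(0,v-r):v+r+1,max(0,u-r):u+r+1]; d=np.median(d[d>0])
    c=np.append(d*np.linalg.inv(p["K"])@[px[0],px[1],1],1)
    return (p["pose"]@c)[:3]
E
python3 - <<'E'
from h import *
for n in("top","side"):
    p=eyes.get_image(n); cv2.imwrite(f"pics/{n}0.png",p["img"])
    for t in("lever_top","start_top","mixer"):
        for r in eyes.tip_of(t,p)[:2]: print(n,t,r["confidence"],r["point"],world(p,r["point"]).round(4))
s=telemetry.get_obs(); print(s["t"],s["tool_pos"],s["tool_rot"],s["contact_force"],s["opening"],ctrl.pinch_z); print(R.from_rotvec(s["tool_rot"]).as_matrix().round(3))
E
```

```text
top lever_top 0.44 [434.1, 228.6] [ 0.5025 -0.2469  0.1312]
top start_top 0.41 [398.3, 228.2] [ 0.5031 -0.1662  0.106 ]
top mixer 0.76 [403.6, 223.8] [ 0.515  -0.1835  0.0862]
side lever_top 0.84 [328.9, 263.7] [ 0.4991 -0.2424  0.13  ]
side start_top 0.41 [318.1, 248.9] [ 0.504  -0.1638  0.1079]
side mixer 0.83 [334.3, 291.6] [ 0.4976 -0.2758  0.0874]
side mixer 0.49 [314.9, 252.6] [ 0.4946 -0.1696  0.1047]
0.4 [0.22820614 0.58178588 0.40450655] [-5.83771925e-01 -3.08679916e+00  4.86118409e-04] [ 0.70783949 -0.30735199  0.37594917] 0.0854995703629601 0.1547
[[-0.931  0.365 -0.   ]
 [ 0.365  0.931 -0.   ]
 [ 0.    -0.    -1.   ]]
```

View pics/top0.png

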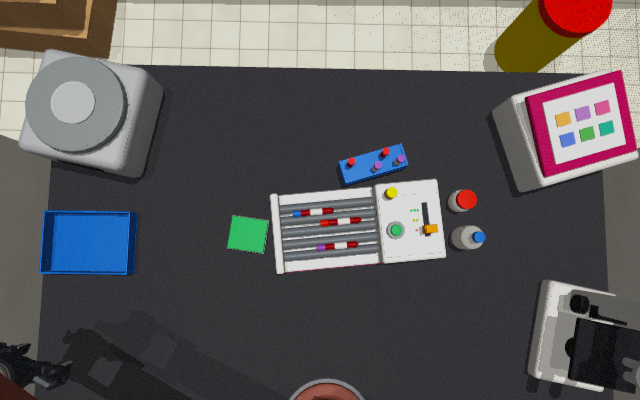

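View pics/side0.png

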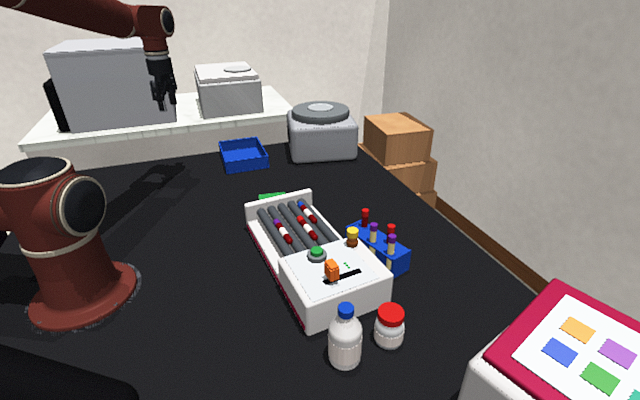

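The top view shows the mixer deck at about (376–446, 180–262), the lever grip at (431, 229) and the button at (396, 230). The side view agrees with this, with the bottle and jar to the right. The network points have plausible heights (0.131 and 0.107). Next I need the slot's yaw.

Run:
```python
from h import *
p=eyes.get_image("top"); K=np.linalg.inv(p["K"]); v,u=np.mgrid[:400,:640]
d=p["range_z"]; P=(np.stack([u,v,np.ones_like(u)],-1)@K.T)*d[...,None]; W=P@p["pose"][:3,:3].T+p["pose"][:3,3]
hsv=cv2.cvtColor(p["img"],cv2.COLOR_BGR2HSV)
win=(u>370)&(u<455)&(v>170)&(v<270)
m=win&(abs(W[...,2]-.085)<.006)
r=cv2.minAreaRect(W[m][:,:2].astype(np.float32)*1000); print("deck",r,m.sum())
for n,lo,hi,zl,zh in(("orange",8,20,.122,.14),("green",45,85,.102,.115)):
    k=win&(hsv[...,0]>lo)&(hsv[...,0]<hi)&(hsv[...,1]>120)&(W[...,2]>zl)&(W[...,2]<zh)
    q=W[k]; print(n,k.sum(),q.mean(0),q.min(0),q.max(0))
k=win&(p["img"].max(2)<50)&(u<432+8)&(u>415)&(v>195)&(v<240); q=W[k][:,:2]; print("slot",len(q),q.mean(0),cv2.fitLine(q.astype(np.float32),2,0,.01,.01).ravel())
```

```text
deck ((523.6876220703125, -200.6767578125), (199.57688903808594, 161.22268676757812), 6.08168888092041) 4455
orange 30 [ 0.50131102 -0.2359106   0.12884159] [ 0.49192177 -0.25435006  0.12248794] [ 0.51376567 -0.22645104  0.13689789]
green 92 [ 0.49942276 -0.16045037  0.10684515] [ 0.48643513 -0.1733909   0.10227392] [ 0.51083395 -0.14785308  0.11210217]
slot 7 [ 0.49724384 -0.24192495] [ 0.99953324  0.03055044  0.49724382 -0.24192494]
```

>>> apply_moves --pt "0 -0.516 -0.6865 0 -0.478" --pt "0 -0.516 -0.6865 0 -0.478" --pt "0 -0.516 -0.6865 0 -0.478" --pt "0 -0.516 -0.6865 0 -0.478" --pt "0 -0.516 -0.6865 0 -0.478" --pt "0 -0.516 -0.6865 0 -0.478" --pt "0 -0.516 -0.6865 0 -0.478" --pt "0 -0.516 -0.6865 0 -0.478" --pt "0 -0.516 -0.6865 0 -0.478" --pt "0 -0.516 -0.6865 0 -0.478" --pt "0 -0.516 -0.6865 0 -0.478" --pt "0 -0.516 -0.6865 0 -0.478" --newtons 20

```text
t: 1.45
tool_pos: [0.3615, 0.0986, 0.4051]
tool_rot: [-0.164, 3.135, 0.0]
contact_force: [1.7, 1.1, 0.8]
opening: 0.0
grip_force: 0.0
```

>>> apply_moves --pt "0 -0.06 -0.352 0 0" --pt "0 -0.06 -0.352 0 0" --pt "0 -0.06 -0.352 0 0" --pt "0 -0.06 -0.352 0 0" --pt "0 -0.06 -0.352 0 0" --pt "0 -0.06 -0.352 0 0" --pt "0 -0.06 -0.352 0 0" --pt "0 -0.06 -0.352 0 0" --pt "0 -0.06 -0.352 0 0" --pt "0 -0.06 -0.352 0 0" --pt "0 -0.06 -0.352 0 0" --pt "0 -0.06 -0.352 0 0"

```text
t: 2.45
tool_pos: [0.458, -0.243, 0.4045]
tool_rot: [0.164, -3.137, -0.001]
contact_force: [-0.7, 0.0, 0.1]
opening: -0.0003
grip_force: 0.0
```

Run:
```python
from h import *
s=telemetry.get_obs(); T=np.eye(4); T[:3,:3]=R.from_rotvec(s["tool_rot"]).as_matrix(); T[:3,3]=s["tool_pos"]
print(s["tool_pos"],s["tool_rot"],s["opening"])
p=eyes.get_image("wrist"); p["pose"]=T@p["hand_eye"]; cv2.imwrite("pics/w1.png",p["img"])
for t in("lever_top","start_top"):
    for r in eyes.tip_of(t,p)[:2]: print(t,r["confidence"],r["point"],world(p,r["point"]).round(4))
```

```text
[ 0.45798508 -0.24295042  0.40452612] [ 1.63789428e-01 -3.13698341e+00 -1.10982603e-03] -0.0003410156244604983
lever_top 0.87 [313.3, 246.2] [ 0.4472 -0.2463  0.2491]
start_top 0.96 [400.4, 239.6] [ 0.4988 -0.1587  0.1077]
```

View pics/w1.png

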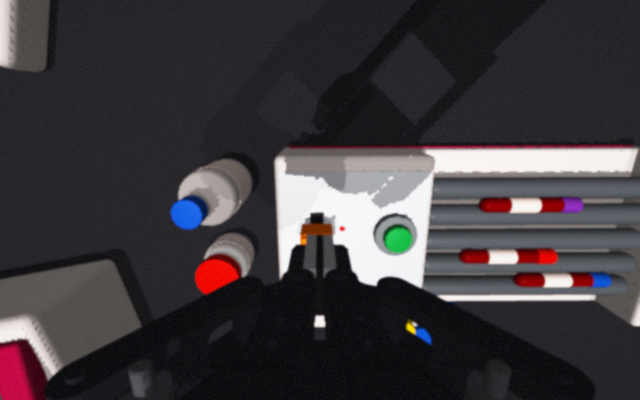

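The wrist view shows the deck square to the image, the lever at (318, 230) directly ahead of the shut fingertips, and the button at (399, 240), which matches the estimate. Going down on the lever's near side.

>>> apply_moves --pt "0 0 0 0.04 0" --pt "0 0 0 0.08 0" --pt "0 0 0 0.105 0" --pt "0 0 0 0.12 0" --pt "0 0 0 0.128 0" --pt "0 0 0 0.128 0" --pt "0 0 0 0.128 0"

```text
t: 3.18
tool_pos: [0.4584, -0.243, 0.2775]
tool_rot: [-0.165, 3.136, -0.001]
contact_force: [-0.4, -0.3, -0.0]
opening: -0.0003
grip_force: 0.0
```

>>> apply_moves --pt "0 -0.01 0 0 0" --pt "0 -0.018 0 0 0" --pt "0 -0.024 0 0 0" --pt "0 -0.029 0 0 0" --pt "0 -0.034 0 0 0" --pt "0 -0.039 0 0 0" --pt "0 -0.044 0 0 0" --pt "0 -0.049 0 0 0" --pt "0 -0.054 0 0 0" --pt "0 -0.059 0 0 0" --pt "0 -0.064 0 0 0" --pt "0 -0.068 0 0 0"

```text
t: 4.18
tool_pos: [0.5265, -0.2362, 0.2767]
tool_rot: [-0.163, 3.136, -0.0]
contact_force: [0.1, -1.5, 1.0]
opening: 0.0003
grip_force: 0.0
```

>>> apply_moves --pt "0 -0.001 0 0 0" --pt "0 -0.002 0 0 0" --pt "0 -0.003 0 0 0" --pt "0 -0.004 0 0 0" --pt "0 -0.004 0 0 0"

```text
t: 4.6
tool_pos: [0.5298, -0.2359, 0.2767]
tool_rot: [-0.164, 3.137, 0.0]
contact_force: [0.6, 0.5, 0.0]
opening: 0.0002
grip_force: 0.0
```

Run:
```python
from h import *
p=eyes.get_image("side"); cv2.imwrite("pics/s2.png",cv2.resize(p["img"][200:320,240:420],None,fx=4,fy=4,interpolation=2))
for r in eyes.tip_of("lever_top",p)[:2]: print(r["confidence"],r["point"],world(p,r["point"]).round(4))
```

```text
0.6 [351.1, 254.0] [ 0.5254 -0.2863  0.1792]
```

View pics/s2.png

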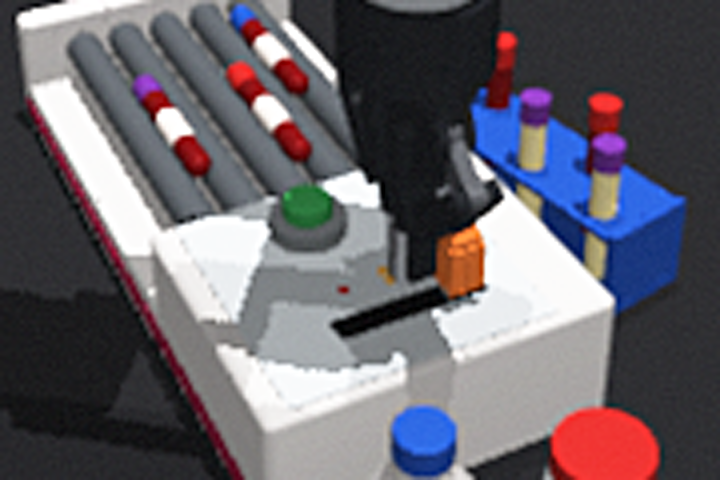

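The lever (crop 460, 262) is at the far end of the slot, with the fingertips just behind it. A gentle further nudge will show whether it is against the stop.

>>> apply_moves --pt "0 -0.001 0 0 0" --pt "0 -0.002 0 0 0" --pt "0 -0.003 0 0 0" --pt "0 -0.003 0 0 0"

```text
t: 5.03
tool_pos: [0.5326, -0.2356, 0.2767]
tool_rot: [0.164, -3.136, -0.0]
contact_force: [-2.4, 0.1, 1.8]
opening: 0.0
grip_force: 1.1
```

>>> apply_moves --pt "0 -0.001 0 0 0" --pt "0 -0.0015 0 0 0" --pt "0 -0.002 0 0 0" --pt "0 -0.002 0 0 0"

```text
t: 5.37
tool_pos: [0.5336, -0.2356, 0.2767]
tool_rot: [0.164, -3.131, -0.001]
contact_force: [-10.4, 0.2, 6.0]
opening: 0.0001
grip_force: 5.2
```

>>> apply_moves --pt "0 0.01 0 0 0" --pt "0 0.025 0 -0.005 0" --pt "0 0.0276 0 -0.03 0" --pt "0 0.0276 0 -0.06 0" --pt "0 0.0276 0.03 -0.06 0" --pt "0 0.0276 0.06 -0.06 0" --pt "0 0.0276 0.0788 -0.06 0" --pt "0 0.0276 0.0788 -0.06 0" --pt "0 0.0276 0.0788 -0.06 0"

```text
t: 6.12
tool_pos: [0.4988, -0.1592, 0.3367]
tool_rot: [-0.166, 3.136, -0.001]
contact_force: [-0.6, -0.0, 0.5]
opening: -0.0001
grip_force: 0.0
```

Run:
```python
from h import *
s=telemetry.get_obs(); T=np.eye(4); T[:3,:3]=R.from_rotvec(s["tool_rot"]).as_matrix(); T[:3,3]=s["tool_pos"]
print(s["tool_pos"],s["contact_force"])
p=eyes.get_image("wrist"); p["pose"]=T@p["hand_eye"]; cv2.imwrite("pics/w3.png",p["img"])
for t in("lever_top","start_top"):
    for r in eyes.tip_of(t,p)[:2]: print(t,r["confidence"],r["point"],world(p,r["point"]).round(4))
p=eyes.get_image("side"); 
for t in("lever_top","start_top"):
    for r in eyes.tip_of(t,p)[:2]: print(t,r["confidence"],r["point"],world(p,r["point"]).round(4))
```

```text
[ 0.49883251 -0.1592431   0.33670587] [-0.61753603 -0.02812579  0.50329647]
lever_top 0.67 [193.5, 288.6] [ 0.5511 -0.2381  0.1317]
lever_top 0.55 [128.9, 144.8] [ 0.474  -0.3272  0.0458]
start_top 0.96 [317.7, 210.7] [ 0.4958 -0.1603  0.1077]
start_top 0.64 [322.0, 309.2] [ 0.5062 -0.157   0.2018]
lever_top 0.7 [350.1, 251.8] [ 0.5517 -0.2249  0.1318]
start_top 0.63 [314.4, 248.9] [ 0.4967 -0.1604  0.1074]
start_top 0.42 [375.9, 256.4] [ 0.6667 -0.129   0.0153]
```

View pics/w3.png

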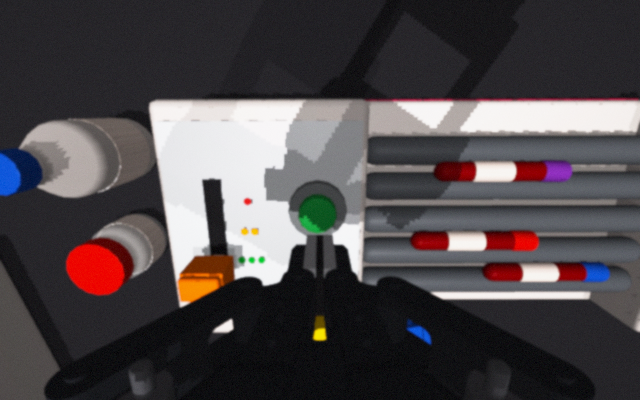

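The wrist view shows the lever (205, 275) beside the three green dots, at x≈0.551, which is 50 mm on from its start. The fingertips are over the button (318, 212). Pressing.

>>> apply_moves --pt "0 0.001 0 0.03 0" --pt "0 0.001 0 0.05 0" --pt "0 0.001 0 0.055 0" --pt "0 0.001 0 0.058 0" --pt "0 0.001 0 0.06 0" --pt "0 0.001 0 0.062 0" --pt "0 0.001 0 0.063 0" --pt "0 0.001 0 0.0635 0" --pt "0 0.001 0 0.0635 0" --pt "0 0.001 0 0.0635 0"

```text
t: 7.25
tool_pos: [0.4985, -0.1602, 0.2744]
tool_rot: [-0.164, 3.135, -0.002]
contact_force: [-1.3, -0.4, 5.4]
opening: 0.0001
grip_force: 2.8
```

>>> apply_moves --pt "0 0 0 0.001 0" --pt "0 0 0 0.0015 0" --pt "0 0 0 0.002 0" --pt "0 0 0 0.002 0" --pt "0 0 0 0.002 0"

```text
t: 7.67
tool_pos: [0.4987, -0.1603, 0.2742]
tool_rot: [-0.164, 3.136, -0.002]
contact_force: [-7.6, 1.7, 15.7]
opening: 0.0004
grip_force: 7.5
```

The TCP barely dropped while the force rose to 15.7 N, so the button is on its bottom stop. Lifting off.

>>> apply_moves --pt "0 0 0 -0.005 0" --pt "0 0 0 -0.02 0" --pt "0 0 0 -0.06 0" --pt "0 0 0 -0.1 0" --pt "0 0 0 -0.12 0" --pt "0 0 0 -0.12 0" --pt "0 0 0 -0.12 0"

```text
t: 8.25
tool_pos: [0.4984, -0.16, 0.3929]
tool_rot: [-0.164, 3.133, -0.003]
contact_force: [-0.3, -0.3, -1.3]
opening: -0.0
grip_force: 0.0
```

Run:
```python
from h import *
s=telemetry.get_obs(); T=np.eye(4); T[:3,:3]=R.from_rotvec(s["tool_rot"]).as_matrix(); T[:3,3]=s["tool_pos"]
p=eyes.get_image("wrist"); p["pose"]=T@p["hand_eye"]
for q in(p,eyes.get_image("side")):
  for t in("lever_top","start_top"):
    for r in eyes.tip_of(t,q)[:1]: print(t,r["confidence"],r["point"],world(q,r["point"]).round(4))
print(s["contact_force"],s["tool_pos"])
```

```text
lever_top 0.96 [222.1, 252.8] [ 0.5533 -0.2377  0.1318]
start_top 0.69 [317.5, 192.4] [ 0.4983 -0.1616  0.1078]
lever_top 0.75 [354.7, 255.2] [ 0.5566 -0.2367  0.1306]
start_top 0.6 [316.2, 249.3] [ 0.5    -0.1628  0.1072]
[-0.27022997 -0.32758262 -1.26067567] [ 0.49844305 -0.16002049  0.3929345 ]
```

The lever is still at fast, the button is back up (top at 0.107), and the arm is clear.

```bash
python3 -c "
from station import ctrl
print(ctrl.finish_job())"
```

```text
the job is handed in; nothing more can be done
None
```

I pushed the lever to the fast stop, then pressed the start button fully down and let it come back up. The arm was clear of everything when I handed the job in at about 8 s; no verdict came back, and I did not re-measure the loose things, though nothing suggested the arm touched them.

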